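# Bring the rework vacuum on line

## Task

Bring the vacuum on line with pushes of the fingertips: on the grey pump box press the wide rocker all the way over at its raised end, then the narrow rocker in the same way, and only then press the button of the round switch pod fully down and finish while still holding it down, so that the vacuum can build up. Both rockers stay switched over; nothing is picked up, the pod is not pushed about, and the chrome toggle and everything else on the counter stay as they are.

Things in the scene. Friction and masses are not known exactly. Their poses are not given: they have to be found in the camera images.
- pump: Grey vacuum pump box, fixed, 200 (x) by 240 (y) by 120 mm high; origin at the centre of its underside, z up, front towards its -x. On its flat top stand two rocker units, pivots 30 mm in front of the middle, 55 mm either side of the middle line (which is on which side varies), 78 mm long in x, 12 mm high; behind them the chrome toggle and a round gauge 15 mm high.
- wide_end (a point): Where to press the wide rocker: middle of its raised end's top face. Black shallow-V paddle, 64 mm along the pump's x, 44 mm wide, pivoted mid-length about the pump's y; the end away from the pump's front is raised. Off, the point is 150 mm above the counter, 17 mm behind the pivot; fully over, 142 mm and 22 mm behind, and that half is level. Turns with the rocker.
- wide (a joint): Angle of the wide rocker: 0 off (the end away from the pump's front stands up), 0.4 rad pressed fully over against its stop. Starts at 0 to 0.05. It stays where it is left; it takes about 2 to 3 N at the point to move.
- narrow_end (a point): The same place on the narrow rocker, which is 18 mm wide and otherwise the same as the wide one, with the same heights.
- narrow (a joint): Angle of the narrow rocker, values and behaviour as for the wide one.
- toggle_tip (a point): Tip of the chrome toggle lever on the pump's top, 60 mm behind the middle, 45 mm long, leaning to front or back. To be left alone.
- pod: Round grey switch pod, loose on the counter, about 0.7 kg, 92 mm across its foot, 72 mm across the top, 46 mm high, with a black push button in the middle of the top inside a 4 mm high steel collar 42 mm across. Origin at the centre of its underside. It stands left or right of the pump, having changed places with the brass block or not.
- button_top (a point): Centre of the button's top face: button 34 mm across, its top 64 mm above the counter when up and 56 mm when fully down. It moves with the button.
- button (a joint): How far the button is pressed: 0 up, 0.008 m fully down. It springs back; about 0.5 N starts it and 4 N holds it fully down.
- weight: Brass weight block, loose, 60 x 45 x 35 mm, origin at the centre of its underside. Leave alone.
- bowl: Mint green enamel parts bowl, loose, 110 mm across, 45 mm high, in front of the pump near the robot; origin at the centre of its underside. Leave alone.
- probe: Orange polymer probe, loose, lying flat, 160 mm long (50 mm to its -y, 110 mm to its +y from the origin), 12 mm wide, 10 mm high, in front of the pump near the robot. Leave alone.
- flux: Small amber flux jar, loose, 36 mm across, 70 mm high, to the left of the pump; origin at the centre of its underside. Leave alone.
- spool: Metal solder spool standing on end, loose, 54 mm across, 36 mm high, to the left of the pump; origin at the centre of its underside. Leave alone.
- holder: Steel spring-clip board holder with a circuit board clipped in, fixed, 140 (x) by 200 (y) mm, 55 mm high, to the right of the pump; origin at the centre of its underside.
Not all that is in view belongs to the job. What is shaped like the pod but blue or purple is not meant.

How it is judged:
On the way, in this order (a step that is already met when the one before it is completed fails the run):
1. the wide rocker is pressed fully over (value of joint wide above 0.32 rad), for 0.1 s.
2. then the narrow rocker is pressed fully over (value of joint each of narrow, wide above 0.32 rad), for 0.1 s.
3. then the pod's button is held down by the fingers (value of joint button above 0.006 m and contact force between the fingers and pod above 1 N), for 0.3 s.
At the end, for the whole second after the job is handed in: Both rockers over by more than 0.32 of 0.4 rad, the button down by more than 6 of 8 mm and held there by the fingers (more than 1 N), the pod upright on the counter within 30 mm of where it stood (all of step 2 and all of step 3 and height (world z) of pod below 0.006 m and angle between pod's own z axis and vertical below 0.06 rad and distance of pod from where it was at the start of the episode below 0.03 m); the arm keeps its last pose, push and grip.
It fails at once if the narrow rocker is pressed over before the wide one (value of joint narrow above 0.2 rad and value of joint wide below 0.28 rad).
It fails at once if the button is pressed before both rockers are over (value of joint button above 0.004 m and value of joint any of wide, narrow below 0.28 rad).
It fails at once if the pod is lifted, tipped or pushed more than 30 mm (height (world z) of pod above 0.012 m or angle between pod's own z axis and vertical above 0.2 rad or distance of pod from where it was at the start of the episode above 0.03 m).
It fails at once if the toggle is moved by more than 8 mm at its tip (distance of toggle_tip from where it was at the start of the episode above 0.008 m).
It fails at once if the brass block, bowl, probe, flux jar or spool is lifted or moved by more than 15 mm (distance of any of weight, bowl, probe, flux, spool from where it was at the start of the episode above 0.015 m).
It also fails if it takes over 42 s, if anything falls off the work surface, if the arm or the gripper's body presses on something with over 40 N, if the wrist force passes 120 N, or if a joint passes its speed limit or range.

## Robot

A 6-joint arm with a two-finger parallel gripper is mounted at the origin on the work surface. World frame = base frame: x ahead of the robot, y to its left, z up, the work surface at z = 0. Lengths are in m, angles in rad, forces in N, time in s.
With the tool pointing down it reaches from about 0.375 to 0.9 m from the base axis. Payload 3.1 kg.
Tool frame: the origin (TCP) lies at the very end of the fingers, on their centre line; the grasp point (between the pads) lies 19 mm behind it; z points along the fingers, y is the line along which they close (so a half turn about z gives the same grasp; the last joint's range is limited). The gripper opens to 87 mm and grips with 3 to 60 N. Pads are 19 mm wide; open, the fingers measure 117 mm over their backs; the gripper's body (75 mm by 190 mm) begins 51 mm behind the grasp point.
Start: joints at [-1.341, 0.527, 1.433, -0, 1.181, -0.178], TCP at [0.248, -0.574, 0.223] pointing down, gripper open.
Joint ranges: [-3.08, 3.08], [-0.75, 2.2], [0.22, 2.44], [-1.43, 4.57], [0, 2.65], [-2.85, 2.85]. Speed limits (rad/s): [2.79, 2.79, 3.14, 3.14, 3.14, 3.14].

## Interface

Orientations are given as a unit quaternion [x, y, z, w].
In Python, from rig import status, viewer, robot gives the robot as it stands.
- The arm moves only by the tool arm_command, never from a script. Its arguments are lists of equal length, an entry for each row: "delta_rot": the turn, a rotation vector about the tool's x, y, z in degrees, a list of three; "delta_pos": the shift along the tool's x, y, z in m, a list of three; "gripper": the closure, from -1 (fully open) to 1 (shut). In form: {"delta_rot": [[rx, ry, rz], ...], "delta_pos": [[dx, dy, dz], ...], "gripper": [gripper, ...]}. A call has 1 to 12 rows; each row is the pose to reach, as a shift and turn from the pose commanded when the call began, along the tool's axes at that moment; what a row does not reach only later rows make up. A row lasts 1/12 s, in which the tool goes at most 41.7 mm and 7.16 degrees, less where a joint would pass 70% of its speed; a pose out of reach is approached as far as the arm can. A call with a gripper value outside its range is refused whole. The fingers move at their own pace and stop on an object; "grip_force" is the grip in N (left out, the last holds). Time passes only in rows, so rows that repeat a pose let the fingers close. It gives the time, the measured TCP pose, the force, the opening and the grip force at its end, in the units of the state.
- status.get_obs(): the state, without advancing time (a new reading comes with each control period).
- viewer.camera(name): name is "side" or "top" or "wrist"; returns a dict with "pixels" (384x512x3 uint8, blue, green, red), "fx", "fy", "cx", "cy" (pixels), "pose" (4x4, takes a point from camera to world coordinates); the wrist camera has in their place "mount" (4x4, takes a point from camera to tool coordinates, whose origin is the TCP and whose axes are the flange's). Camera axes: x right, y down, z forward; pixel columns grow to the right and rows downward; lengths in m; the calibration is good to about 2 mm. The wrist camera is an equidistant fisheye: a pixel r from the principal point sees the ray r / f radians off the axis. A picture is of the moment at which its call begins: read the wrist's pose just before it. There is no depth.
- robot.hand_in(): hands the job in; it is judged then, once.
The state is a dict: "time": time; "q": joint angles; "joint_velocities": joint speeds; "joint_torque": joint torques, N m; "position": TCP position; "tool_rot": TCP orientation; "ft_force": force on the tool from outside, world axes, zero at the start; "moment": the same for the moment, N m; "grip_width": finger opening in m; "grip_force": force on a finger pad.
Only numpy, scipy, OpenCV 4.12 (cv2) and the standard library are available. Lean on these libraries where they do the work, as an engineer would, in place of code of your own. Each camera call takes 0.05 s, during which the arm holds its last target. There are 200 camera calls.

## Working session

There is one attempt and no reset: what is moved stays moved. The work goes in short steps, Python scripts to look and compute and a tool call to move; the robot and the scene stay as the last step left them, time stands still between calls to the robot, and variables do not carry over. Pictures are saved under pics/ and viewed, at most 10 in all, crops included, and the job is handed in when it is done.

Besides the shell and the picture viewer there is one more tool, called after ">>>" as a command line: name --argument value ..., lists and objects as JSON in quotes. arm_command: Moves the arm, as the interface text tells. Its arguments: {"type":"object","properties":{"delta_rot":{"type":"array","items":{"type":"array","items":{"type":"number"}}},"delta_pos":{"type":"array","items":{"type":"array","items":{"type":"number"}}},"gripper":{"type":"array","items":{"type":"number"}},"grip_force":{"type":"number"}},"required":["delta_rot","delta_pos","gripper"]}

```bash
mkdir -p pics && cat > h.py <<'E'
import numpy as np, cv2
from rig import status, viewer, robot
def ray(c,u,v):
    d=np.array([(u-c['cx'])/c['fx'],(v-c['cy'])/c['fy'],1.]); T=np.array(c['pose']); return T[:3,3],T[:3,:3]@d
def onplane(c,u,v,z):
    o,d=ray(c,u,v); return o+d*(z-o[2])/d[2]
def proj(c,p):
    T=np.linalg.inv(np.array(c['pose'])); q=T[:3,:3]@np.array(p)+T[:3,3]; return c['fx']*q[0]/q[2]+c['cx'],c['fy']*q[1]/q[2]+c['cy']
E
python3 - <<'E'
from h import *
import pickle
s=status.get_obs();print(s)
for n in('top','side'):
    c=viewer.camera(n);pickle.dump(c,open(n+'.pkl','wb'));cv2.imwrite(f'pics/{n}.png',cv2.resize(c['pixels'],(800,600),interpolation=cv2.INTER_CUBIC));print(n,c['fx'],c['cx'],c['cy'],np.round(c['pose'],3))
E
```

```text
{'time': 0.0, 'q': array([-1.34149286e+00,  5.28438994e-01,  1.43394930e+00, -1.41499866e-05,
        1.18142404e+00, -1.78524619e-01]), 'joint_velocities': array([ 0.00067766,  0.00017952,  0.0004165 , -0.00145027,  0.0003611 ,
        0.00033561]), 'joint_torque': array([-1.00229779e-04, -4.40043569e+01, -1.76590651e+01,  6.35273801e-02,
        5.82993426e-02, -1.70475619e-04]), 'position': array([ 0.24771725, -0.57297691,  0.22157341]), 'tool_rot': array([ 9.79280324e-01,  2.02506332e-01, -3.47155040e-05, -1.10931685e-03]), 'ft_force': array([-0.42359934,  0.8754161 ,  0.43726332]), 'moment': array([-0.00509267,  0.02732065, -0.01855787]), 'grip_force': 0.0, 'grip_width': 0.08697609733005876}
top 423.15387420914885 255.21449367889943 193.26631064204108 [[-0.011 -0.998  0.064  0.403]
 [-1.     0.01  -0.02   0.058]
 [ 0.02  -0.064 -0.998  1.432]
 [ 0.     0.     0.     1.   ]]
side 401.3312067995281 245.85488255532945 196.0920188062554 [[-0.967 -0.184  0.177  0.257]
 [-0.256  0.706 -0.66   0.94 ]
 [-0.004 -0.684 -0.73   1.101]
 [ 0.     0.     0.     1.   ]]
```

View pics/top.png

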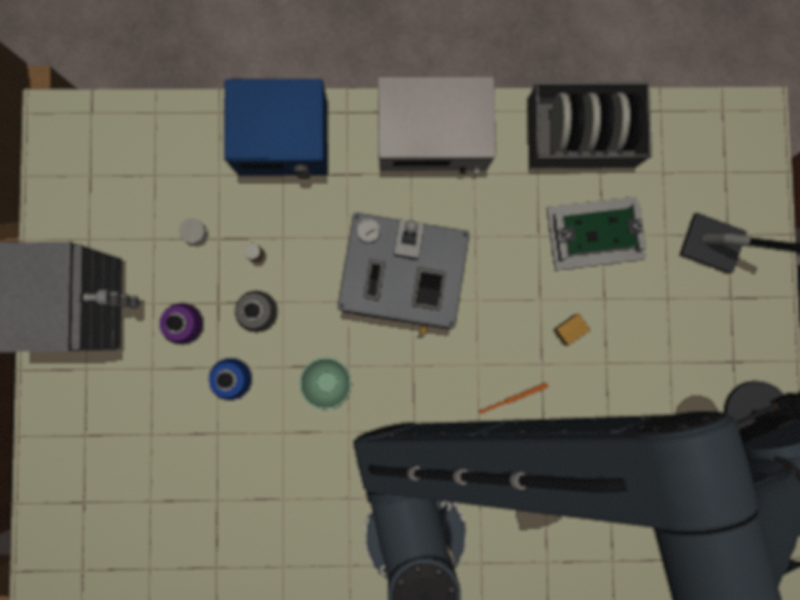

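View pics/side.png

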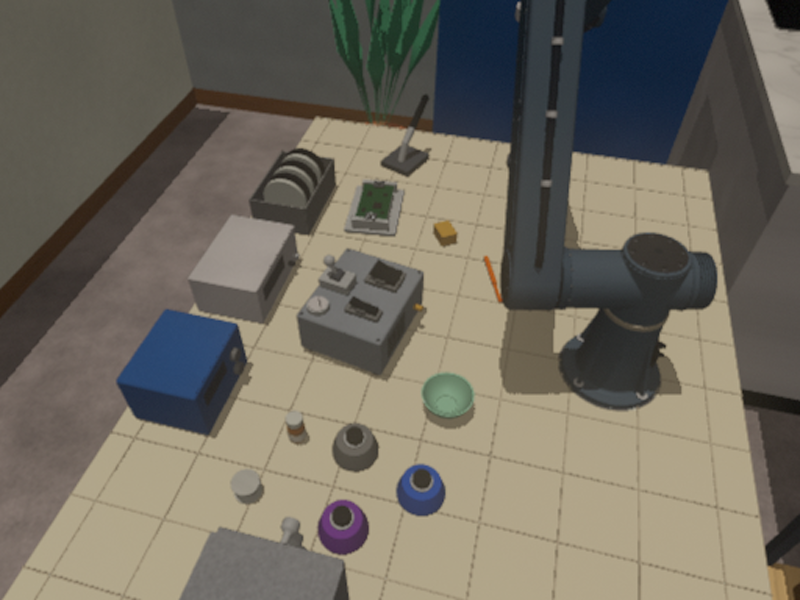

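The top view shows the pump top with corners near (357,213), (468,232), (452,326) and (340,308). The wide rocker is at (429,288) on the right, the narrow one at (373,279) on the left, and the toggle at (408,238). The grey pod is at (255,310), left of the pump. The side view agrees, with the pod button at (354,437).

```bash
python3 - <<'E'
from h import *
import pickle
t=pickle.load(open('top.pkl','rb'));s=pickle.load(open('side.pkl','rb'))
a=t['pixels'][120:220,130:310];b=s['pixels'][150:310,180:280]
A=cv2.resize(a,None,fx=4,fy=4,interpolation=cv2.INTER_CUBIC);B=cv2.resize(b,None,fx=3.7,fy=3.7,interpolation=cv2.INTER_CUBIC)
cv2.imwrite('pics/ta.png',A);cv2.imwrite('pics/sb.png',B)
# dark blobs
for n,c,(x0,x1,y0,y1) in(('top',t,(130,310,130,215)),('side',s,(180,285,160,310))):
    g=c['pixels'].max(2)[y0:y1,x0:x1]; m=(g<50).astype(np.uint8)
    k,l,st,ce=cv2.connectedComponentsWithStats(m)
    for i in range(1,k):
        if st[i,4]>15: print(n,st[i]+[x0,y0,0,0,0],ce[i]+[x0,y0],np.round(onplane(c,*(ce[i]+[x0,y0]),.135),3),np.round(onplane(c,*(ce[i]+[x0,y0]),.064),3))
q=np.array([(357,213),(468,232),(452,326),(340,308)])*.64
P=np.array([onplane(t,*p,.12) for p in q]);print(P.round(3),P.mean(0).round(3))
for i in range(4):
    d=P[(i+1)%4]-P[i];print(np.linalg.norm(d),np.degrees(np.arctan2(d[1],d[0])))
E
```

```text
top [236 169   7  20  91] [238.96703297 178.18681319] [0.534 0.081 0.135] [0.541 0.082 0.064]
top [267 175  16  20 260] [274.26538462 184.35384615] [ 0.514 -0.028  0.135] [ 0.52  -0.032  0.064]
top [163 189  13  23  62] [171.67741935 201.85483871] [0.463 0.287 0.135] [0.466 0.299 0.064]
top [157 195   8   7  51] [160.54901961 198.05882353] [0.475 0.321 0.135] [0.479 0.335 0.064]
[[ 0.667  0.113  0.12 ]
 [ 0.627 -0.11   0.12 ]
 [ 0.439 -0.074  0.12 ]
 [ 0.477  0.148  0.12 ]] [0.552 0.019 0.12 ]
0.22579280012690386 -100.25507600123332
0.19145794173058958 169.37929312775915
0.2252397046704188 80.25730303934661
0.19346939255669343 -10.450437498102595
```

View pics/ta.png

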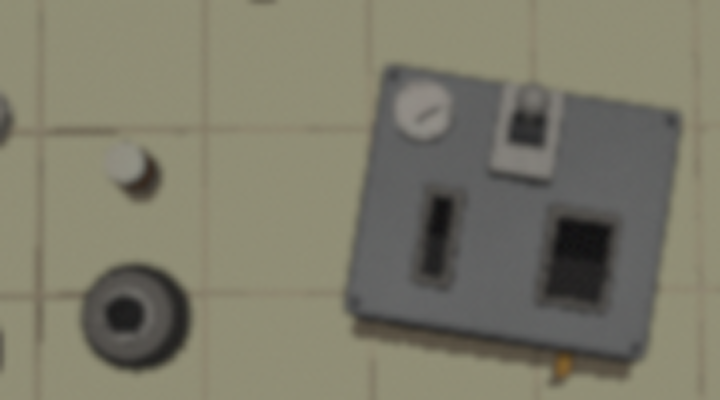

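View pics/sb.png

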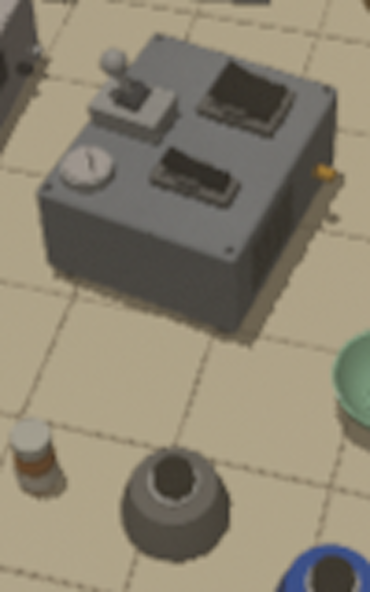

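```bash
python3 - <<'E'
from h import *
import pickle
from scipy.spatial.transform import Rotation as R
t=pickle.load(open('top.pkl','rb'));s=pickle.load(open('side.pkl','rb'))
for n,z,a,b in(('narrow unit',.132,(438,238),(195,176)),('wide unit',.132,(580,258),(246,97)),('button',.064,(125,314),(173,477))):
    u=(a[0]/4+130,a[1]/4+120);v=(b[0]/3.7+180,b[1]/3.7+150)
    o1,d1=ray(t,*u);o2,d2=ray(s,*v)
    k=np.linalg.lstsq(np.c_[d1,-d2],o2-o1,rcond=None)[0]
    print(n,onplane(t,*u,z).round(4),onplane(s,*v,z).round(4),'tri',(o1+d1*k[0]).round(4),(o2+d2*k[1]).round(4))
for p in((383,65),(683,112),(640,362),(345,312)): print(onplane(t,p[0]/4+130,p[1]/4+120,.12).round(4))
o=status.get_obs();print(R.from_quat(o['tool_rot']).as_matrix().round(3))
E
```

```text
narrow unit [0.5299 0.0791 0.132 ] [0.5329 0.0811 0.132 ] tri [0.53   0.0791 0.1302] [0.5333 0.0798 0.1306]
wide unit [ 0.5133 -0.0303  0.132 ] [ 0.5147 -0.0282  0.132 ] tri [ 0.5135 -0.0304  0.1301] [ 0.5152 -0.0301  0.1302]
button [0.4774 0.3328 0.064 ] [0.4778 0.342  0.064 ] tri [0.478  0.3351 0.0526] [0.4802 0.3356 0.0528]
[0.6674 0.1211 0.12  ]
[ 0.6284 -0.1135  0.12  ]
[ 0.4329 -0.0765  0.12  ]
[0.4741 0.1518 0.12  ]
[[ 0.918  0.397 -0.001]
 [ 0.397 -0.918  0.002]
 [ 0.    -0.002 -1.   ]]
```

>>> arm_command --delta_rot '[[0,0,5],[0,0,10],[0,0,15],[0,0,20],[0,0,25],[0,0,30],[0,0,33.4],[0,0,33.4],[0,0,33.4],[0,0,33.4],[0,0,33.4],[0,0,33.4]]' --delta_pos '[[0.015,-0.012,0],[0.043,-0.034,0],[0.074,-0.059,0],[0.105,-0.084,0],[0.136,-0.109,0],[0.167,-0.134,0],[0.198,-0.159,0],[0.229,-0.184,0],[0.26,-0.209,0],[0.29,-0.233,0],[0.31,-0.249,0],[0.32,-0.256,0]]' --gripper '[1,1,1,1,1,1,1,1,1,1,1,1]' --grip_force 20

```text
time: 1.1
position: [0.4405, -0.208, 0.2223]
tool_rot: [0.996, -0.086, -0.001, -0.001]
ft_force: [-0.2, 0.5, -0.6]
grip_width: 0.0152
grip_force: 0.0
```

>>> arm_command --delta_rot '[[0,0,0],[0,0,0],[0,0,0],[0,0,0],[0,0,0],[0,0,0],[0,0,0],[0,0,0],[0,0,0],[0,0,0]]' --delta_pos '[[0.006,-0.017,0],[0.014,-0.045,0],[0.024,-0.076,0],[0.034,-0.107,0],[0.044,-0.138,0],[0.054,-0.168,0.01],[0.06,-0.187,0.02],[0.062,-0.192,0.033],[0.062,-0.192,0.038],[0.062,-0.192,0.038]]' --gripper '[1,1,1,1,1,1,1,1,1,1]'

```text
time: 1.93
position: [0.5333, -0.033, 0.183]
tool_rot: [0.996, -0.087, -0.002, -0.0]
ft_force: [-0.2, 0.4, -0.4]
grip_width: 0.0006
grip_force: 0.0
```

```bash
python3 - <<'E'
from h import *
o=status.get_obs();print(o['position'],o['ft_force'],o['grip_width'])
c=viewer.camera('wrist');print(c['fx'],c['cx'],c['cy'],np.round(c['mount'],3))
s=viewer.camera('side')['pixels'][110:250,170:330]
cv2.imwrite('pics/w1.png',np.hstack([c['pixels'][:384,:512],cv2.resize(s,(288,252)) if 0 else cv2.resize(s,(288,384))]))
E
```

```text
[ 0.53328435 -0.03295869  0.18297618] [-0.19242722  0.41385228 -0.37821812] 0.0005574173339202477
297.3186396354542 260.60565909759856 193.60469239554573 [[ 0.    -0.968 -0.252  0.068]
 [ 1.     0.    -0.001  0.001]
 [ 0.001 -0.252  0.968 -0.162]
 [ 0.     0.     0.     1.   ]]
```

View pics/w1.png

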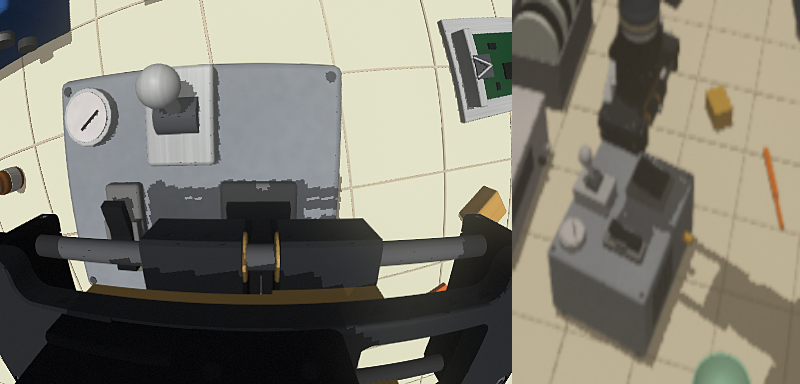

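The wrist view shows the wide rocker unit straight ahead of the closed fingers: its rear edge spans (221,183) to (297,183), and the fingers are at 261. The narrow unit's rear edge is at about (126,184). I'll check these against the plan.

```bash
cat >> h.py <<'E'
from scipy.spatial.transform import Rotation as Rn
def wray(c,o,u,v,z):
    du,dv=u-c['cx'],v-c['cy'];r=np.hypot(du,dv);th=r/c['fx']
    d=np.array([np.sin(th)*du/r,np.sin(th)*dv/r,np.cos(th)]);M=np.array(c['mount']);W=Rn.from_quat(o['tool_rot']).as_matrix()
    p=o['position']+W@M[:3,3];d=W@M[:3,:3]@d;return p+d*(z-p[2])/d[2]
E
python3 - <<'E'
from h import *
o=status.get_obs();c=viewer.camera('wrist')
ex=np.array([np.cos(.1745),-np.sin(.1745)])
for n,u,v in(('wide',259,183),('narrow',126,184)):
    p=wray(c,o,u,v,.132);print(n,'rear edge',p.round(4),'pivot',(p[:2]-.039*ex).round(4))
for u,v,z in((66,86,.12),(333,70,.12)):print(wray(c,o,u,v,z).round(4))
E
```

```text
wide rear edge [ 0.554  -0.0377  0.132 ] pivot [ 0.5156 -0.031 ]
narrow rear edge [0.5723 0.0664 0.132 ] pivot [0.5338 0.0732]
[0.6682 0.1136 0.12  ]
[ 0.6292 -0.1085  0.12  ]
```

>>> arm_command --delta_rot '[[0,0,0],[0,0,0],[0,0,0],[0,0,0],[0,0,0],[0,0,0],[0,0,0]]' --delta_pos '[[0.002,0,0.012],[0.002,0,0.024],[0.002,0,0.03],[0.002,0,0.035],[0.002,0,0.039],[0.002,0,0.042],[0.002,0,0.042]]' --gripper '[1,1,1,1,1,1,1]'

```text
time: 2.67
position: [0.5369, -0.0342, 0.1427]
tool_rot: [0.996, -0.088, 0.0, 0.0]
ft_force: [1.9, 0.2, 1.5]
grip_width: 0.0004
grip_force: 0.9
```

Almost there; press a little further against the stop.

>>> arm_command --delta_rot '[[0,0,0],[0,0,0],[0,0,0],[0,0,0]]' --delta_pos '[[0,0,0.001],[0,0,0.002],[0,0,0.003],[0,0,0.003]]' --gripper '[1,1,1,1]'

```text
time: 3.0
position: [0.5369, -0.0341, 0.1421]
tool_rot: [0.996, -0.087, 0.001, 0.0]
ft_force: [-2.5, 0.0, 16.4]
grip_width: 0.0007
grip_force: 8.3
```

>>> arm_command --delta_rot '[[0,0,0],[0,0,0],[0,0,0],[0,0,0],[0,0,0],[0,0,0],[0,0,0],[0,0,0]]' --delta_pos '[[0,0,-0.01],[0,0,-0.035],[0,-0.015,-0.045],[-0.002,-0.045,-0.045],[-0.003,-0.075,-0.045],[-0.003,-0.1,-0.045],[-0.003,-0.109,-0.045],[-0.003,-0.109,-0.045]]' --gripper '[1,1,1,1,1,1,1,1]'

```text
time: 3.67
position: [0.5516, 0.076, 0.1842]
tool_rot: [0.996, -0.086, -0.001, -0.0]
ft_force: [0.4, -0.8, -0.7]
grip_width: 0.0005
grip_force: 0.0
```

```bash
python3 - <<'E'
from h import *
o=status.get_obs();print(o['position'],o['ft_force'])
c=viewer.camera('wrist');import pickle;pickle.dump((o,c),open('w2.pkl','wb'))
s=viewer.camera('side')['pixels'][110:250,170:330]
cv2.imwrite('pics/w2.png',np.hstack([c['pixels'],cv2.resize(s,(288,384))]))
E
```

```text
[0.55155196 0.07597449 0.18419675] [ 0.36964191 -0.77565081 -0.73792262]
```

View pics/w2.png

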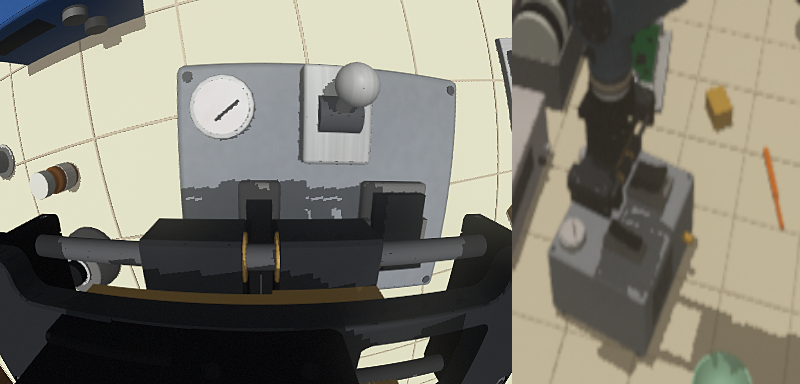

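The narrow unit's rear edge (240–280, 182) is centred on the fingers at 261, and the wide rocker's rear half now lies level. Pressing the narrow one.

>>> arm_command --delta_rot '[[0,0,0],[0,0,0],[0,0,0],[0,0,0],[0,0,0],[0,0,0],[0,0,0],[0,0,0]]' --delta_pos '[[0.002,0,0.012],[0.002,0,0.025],[0.002,0,0.031],[0.002,0,0.036],[0.002,0,0.04],[0.002,0,0.043],[0.002,0,0.045],[0.002,0,0.045]]' --gripper '[1,1,1,1,1,1,1,1]'

```text
time: 4.43
position: [0.556, 0.0727, 0.1422]
tool_rot: [0.996, -0.087, 0.002, 0.001]
ft_force: [-2.1, -3.0, 13.7]
grip_width: 0.0004
grip_force: 6.9
```

>>> arm_command --delta_rot '[[0,0,0],[0,0,0],[0,0,0],[0,0,0],[0,0,0],[0,0,0],[0,0,0],[0,0,0],[0,0,0],[0,0,0],[0,0,0],[0,0,0]]' --delta_pos '[[0,0,-0.01],[0,0,-0.035],[-0.01,-0.02,-0.045],[-0.024,-0.049,-0.045],[-0.039,-0.08,-0.045],[-0.054,-0.11,-0.045],[-0.069,-0.141,-0.045],[-0.084,-0.171,-0.045],[-0.099,-0.202,-0.045],[-0.112,-0.229,-0.045],[-0.12,-0.245,-0.045],[-0.12,-0.245,-0.045]]' --gripper '[1,1,1,1,1,1,1,1,1,1,1,1]'

```text
time: 5.43
position: [0.4765, 0.339, 0.1843]
tool_rot: [0.996, -0.085, -0.001, -0.0]
ft_force: [0.8, -0.1, 0.4]
grip_width: 0.0008
grip_force: 0.0
```

```bash
python3 - <<'E'
from h import *
o=status.get_obs();print(o['position'],o['ft_force'])
c=viewer.camera('wrist');import pickle;pickle.dump((o,c),open('w3.pkl','wb'))
s=viewer.camera('side')['pixels'][150:350,150:300]
cv2.imwrite('pics/w3.png',np.hstack([c['pixels'],cv2.resize(s,(288,384))]))
E
```

```text
[0.47648602 0.3389577  0.18430299] [ 0.75609973 -0.09575154  0.40696089]
```

View pics/w3.png

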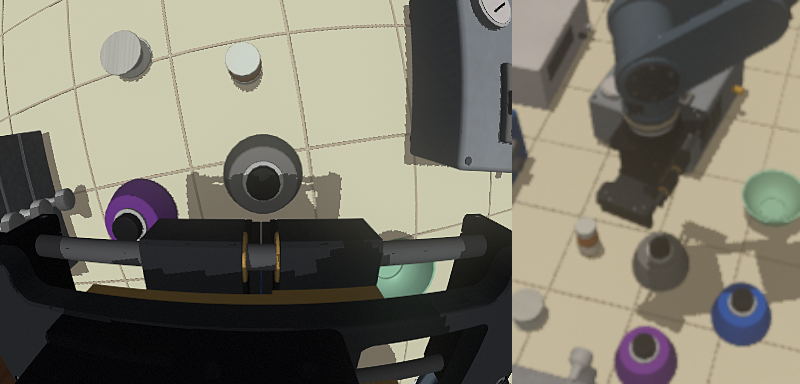

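The grey pod is directly ahead of the fingers with its button at about (262,183) in the wrist view, between the purple pod on the left and the pump.

```bash
python3 - <<'E'
from h import *
import pickle
o,c=pickle.load(open('w3.pkl','rb'))
g=c['pixels'][160:205,240:286].max(2);m=(g<45).astype(np.uint8)
k,l,st,ce=cv2.connectedComponentsWithStats(m)
for i in range(1,k):
    if st[i,4]>60:
        u,v=ce[i]+[240,160];print(st[i],u,v,wray(c,o,u,v,.064).round(4),'width',np.linalg.norm(wray(c,o,240+st[i,0],v,.064)-wray(c,o,240+st[i,0]+st[i,2],v,.064)))
print('pod rim r',wray(c,o,224,174,.02).round(3),wray(c,o,302,174,.02).round(3))
E
```

```text
[  6   6  34  34 725] 262.73793103448276 185.32827586206898 [0.4782 0.3353 0.064 ] width 0.033170311061259845
pod rim r [0.488 0.377 0.02 ] [0.474 0.291 0.02 ]
```

>>> arm_command --delta_rot '[[0,0,0],[0,0,0],[0,0,0],[0,0,0],[0,0,0],[0,0,0],[0,0,0],[0,0,0],[0,0,0],[0,0,0]]' --delta_pos '[[0.002,0.003,0.015],[0.002,0.003,0.04],[0.002,0.003,0.065],[0.002,0.003,0.09],[0.002,0.003,0.105],[0.002,0.003,0.114],[0.002,0.003,0.118],[0.002,0.003,0.122],[0.002,0.003,0.125],[0.002,0.003,0.127]]' --gripper '[1,1,1,1,1,1,1,1,1,1]'

```text
time: 6.37
position: [0.4812, 0.3321, 0.0584]
tool_rot: [0.996, -0.087, 0.001, 0.0]
ft_force: [-0.1, -2.5, 3.5]
grip_width: 0.0003
grip_force: 1.5
```

>>> arm_command --delta_rot '[[0,0,0],[0,0,0],[0,0,0],[0,0,0],[0,0,0],[0,0,0],[0,0,0],[0,0,0]]' --delta_pos '[[0,0,0.001],[0,0,0.002],[0,0,0.003],[0,0,0.004],[0,0,0.005],[0,0,0.005],[0,0,0.005],[0,0,0.005]]' --gripper '[1,1,1,1,1,1,1,1]'

```text
time: 7.03
position: [0.4812, 0.3324, 0.0557]
tool_rot: [0.996, -0.087, 0.001, -0.0]
ft_force: [-3.2, -4.3, 19.1]
grip_width: 0.0003
grip_force: 9.3
```

```bash
python3 - <<'E'
from h import *
o=status.get_obs();print(o['position'],o['ft_force'])
c=viewer.camera('wrist');s=viewer.camera('side')['pixels'][130:350,150:310]
cv2.imwrite('pics/w4.png',np.hstack([c['pixels'],cv2.resize(s,(279,384))]))
E
```

```text
[0.48123498 0.33241115 0.05570972] [-3.22246512 -4.32962252 19.10950935]
```

View pics/w4.png

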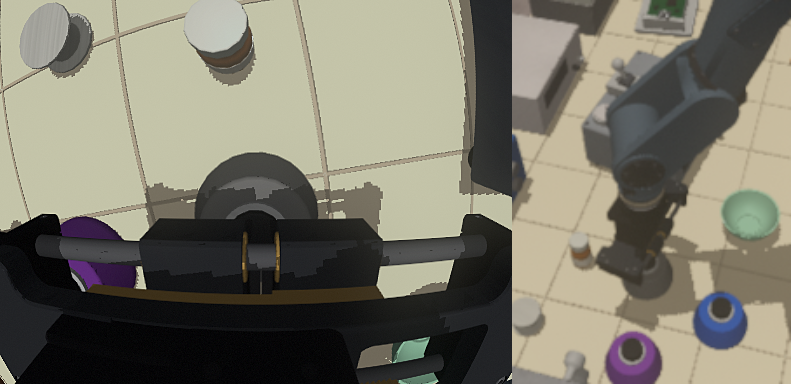

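The fingers sit on the pod's button around (258,215) in the wrist view. The TCP is at 55.7 mm with about 19 N, so the button is bottomed, and the pod is upright and in its place. Handing in.

```bash
python3 -c "
from rig import robot
print(robot.hand_in())"
```

```text
the job is handed in; nothing more can be done
None
```

I pressed the wide rocker fully over, then the narrow one, and handed the job in with the pod's button held fully down at about 19 N; the hand-in returned no verdict.

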